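# Grip a turned bobbin in the finishing stand

### The job

The dark wooden bobbin lies loose in the two V-rests of the finishing stand. Hold it ready for waxing: pull the tailstock's locking pin up by its black knob, slide the tailstock along the bed to the bobbin until the bobbin is right home against the head plate and the sprung pad is pressed about half-way in, then let the pin down and ease the tailstock to and fro until the pin drops fully into a notch of the rack, and let go. Do not crush the bobbin, leave it in its rests, and leave the things beside the stand where they are.

Things in the scene. Friction and masses are not known exactly. Their poses are not given: they have to be found in the camera images.
- stand: Finishing stand, screwed to the table: bed of two steel bars 600 mm long, 88 mm wide, tops 50 mm above the table; fixed grey head with hand wheel (top at 150 mm) at one end, sliding tailstock at the other, two wooden V-rests between, at y = -30 and +35 mm. Origin: on the table, on the bed's centre line; y along the bed towards the head, z up. Bed from y = -370 to 230, wheel to 260 mm.
- tailstock (a joint): Slide of the tailstock along the bed, m: 0 at the far end from the head, 0.16 nearest it. Carriage 104 mm square, its barrel's top 115 mm above the table. It is stiff: 9 N of drag, more than the pad's spring, so it stays where it is left even with the pad pressed. With the pin in a notch it has only 1 mm of play each way.
- pad (a joint): How far the tailstock's sprung pad is pressed in, m: 0 free, 0.030 at its stop (30 mm travel). The spring pushes with 4 N at the start of its travel and 6 N at the end; past the stop the push is rigid.
- pin (a joint): Height of the spring-loaded locking pin, m: 0 fully down in a notch, about 0.008 resting on a land, 0.014 fully up; above 0.0085 the tailstock can slide. The pin (5 mm, flat tip) goes straight down from the knob to the rack; its spring pushes it down with 8 N at 0, 12 N at the top; it cannot drop while a finger presses the knob sideways harder than that. It starts on a land or in a notch.
- knob (a point): Grip point of the black knob on the locking pin, an upright cylinder 26 mm across that stands 125 to 155 mm above the table with the pin fully down; the point is on its axis, then 142 mm up; all rise with the pin. On the bed's centre line, 135 mm behind the free pad's face. The rest of the tailstock is lower than 116 mm. Moves with the tailstock.
- pad_face (a point): Centre of the face of the tailstock's sprung pad, a round rubber-faced plate 36 mm across that looks towards the head.
- head_face (a point): Centre of the face of the fixed head plate, a round rubber-faced plate 40 mm across that looks towards the tailstock. Its y axis runs along the bed, away from the tailstock.
- bobbin_head (a point): Centre of the bobbin's end that faces the head (flange 54 mm across). At the start it lies 10 to 35 mm short of the head plate. The bobbin slides lengthwise in the rests (1 to 3 N) when the pad pushes it.
- bobbin_tail (a point): Centre of the bobbin's other end (flange 48 mm across), which faces the pad; 15 to 105 mm from the free pad at the start.
- wax_tin: Bystander: round flat tin, 84 mm across, 30 mm high, on the robot's side of the stand. Origin: centre of its underside.
- screwdriver: Bystander: screwdriver 180 mm long, lying on the robot's side of the stand beside the tailstock.
- oil_jar: Bystander: amber glass jar, 64 mm across, 85 mm high, on the far side of the stand. Origin: centre of its underside.
- brush: Bystander: brush 190 mm long, lying on the far side of the stand.
- spare_bobbin: Bystander: a second bobbin, 200 mm high, standing upright on the far side of the stand near the head. Origin: centre of its underside.
- rack_line (a point): A point of the stand over the notched steel rack between the bed bars, at the height of its lands (45 mm), at stand y = -250 mm. The rack reaches 100 mm to either side: square notches 7 mm wide and 9 mm deep, one every 15 mm, with flat lands 8 mm wide between. Where the notches lie along the bed differs by up to a whole pitch from stand to stand and is not given: feel for them.
- bobbin: The bobbin, a turned dark-wood spool 200 mm long, barrel 32 mm across, 0.11 to 0.22 kg, lying loose in the rests along the bed. Origin: on its axis, half-way along, 98 mm above the table; y along its axis towards the head.

How it is judged:
By the outcome, as a careful person would: the job done as asked, in the order asked, and still so for the second after the job is handed in, with the robot touching nothing.
It also fails if it takes over 51 s, if anything falls off the work surface, if the arm or the gripper's body presses on something with over 40 N, if the wrist force passes 120 N, or if a joint passes its speed limit or range.

### The arm

A 7-joint arm with a two-finger parallel gripper is mounted at the origin on the work surface. World frame = base frame: x ahead of the robot, y to its left, z up, the work surface at z = 0. Lengths are in m, angles in rad, forces in N, time in s.
With the tool pointing down it reaches from about 0.4 to 0.875 m from the base axis. Payload 19.3 kg.
Tool frame: the origin (TCP) lies at the very end of the fingers, on their centre line; the grasp point (between the pads) lies 19 mm behind it; z points along the fingers, y is the line along which they close (so a half turn about z gives the same grasp; the last joint's range is limited). The gripper opens to 85 mm and grips with 20 to 120 N. Pads are 22 mm wide; open, the fingers measure 114 mm over their backs; the gripper's body (76 mm by 85 mm) begins 54 mm behind the grasp point. The pads swing forward as they close: fully open they stand 13 mm farther back than shut.
Start: joints at [1.071, 0.521, -0.036, 1.599, 0.021, 1.021, -0.113], TCP at [0.26, -0.568, 0.231] pointing down, gripper open.
Joint ranges: [-2.91, 2.91], [-0.3, 2.13], [-1.5, 1.42], [0.17, 2.43], [-1.26, 4.41], [0.16, 1.93], [-2.52, 2.52]. Speed limits (rad/s): [1.89, 1.89, 2.39, 2.39, 3.01, 3.01, 3.01].

### API

Orientations are given as [roll, pitch, yaw] about the fixed x, y, z axes, in that order (R = Rz(yaw) Ry(pitch) Rx(roll)).
In Python, from workcell import observe, grab_frame, job_done gives the robot as it stands.
- The arm moves only by the tool move_arm, never from a script. Its argument "plan" is a list that holds one entry, the list of rows, each a list of 7 numbers: the shift along the tool's x, y, z each as a share of 0.02 m, from -1 to 1, then the turn, a rotation vector about the tool's x, y, z each as a share of 6 degrees, from -1 to 1, then the opening, from -1 (shut) to 1 (fully open). A call has exactly 10 rows; each row shifts and turns the commanded pose from where the row before left it, along the tool's axes as they then stand; what a row does not reach is not made up. A row lasts 1/10 s, in which the tool goes at most 50 mm and 8.59 degrees, less where a joint would pass 70% of its speed; a pose out of reach is approached as far as the arm can. A call with a number of a shift or a turn outside -1 to 1 is refused whole. A call with a gripper value outside its range is refused whole. The fingers move at their own pace and stop on an object; "grip_force" is the grip in N (left out, the last holds). Time passes only in rows, so rows that do not move let the fingers close, or fill a call up. It gives the time, the measured TCP pose, the force, the opening and the grip force at its end, in the units of the state.
- observe(): the state, without advancing time (a new reading comes with each control period).
- grab_frame(name): name is "scene" or "side" or "wrist"; returns a dict with "color" (400x640x3 uint8, red, green, blue), "intrinsics" (3x3 intrinsics, pixels), "position" and "orientation" of the camera in the world; the wrist camera has in their place "tool_from_camera" (4x4, takes a point from camera to tool coordinates, whose origin is the TCP and whose axes are the flange's). Camera axes: x right, y down, z forward; pixel columns grow to the right and rows downward; lengths in m; the calibration is good to about 2 mm. A picture is of the moment at which its call begins: read the wrist's pose just before it. There is no depth.
- job_done(): hands the job in; it is judged then, once.
The state is a dict: "clock": time; "qpos": joint angles; "qd": joint speeds; "joint_efforts": joint torques, N m; "position": TCP position; "tool_rot": TCP orientation; "force": force on the tool from outside, world axes, zero at the start; "moment": the same for the moment, N m; "grip_width": finger opening in m; "finger_force": force on a finger pad.
Only numpy, scipy, OpenCV 4.12 (cv2) and the standard library are available. Lean on these libraries where they do the work, as an engineer would, in place of code of your own. Each camera call takes 0.05 s, during which the arm holds its last target. There are 200 camera calls.

## Working session

There is one attempt and no reset: what is moved stays moved. The work goes in short steps, Python scripts to look and compute and a tool call to move; the robot and the scene stay as the last step left them, time stands still between calls to the robot, and variables do not carry over. Pictures are saved under pics/ and viewed, at most 10 in all, crops included, and the job is handed in when it is done.

Besides the shell and the picture viewer there is one more tool, called after "Emit:" as a command line: name --argument value ..., lists and objects as JSON in quotes. move_arm: Moves the arm, as the interface text tells. Shift numbers are shares of 0.02 m and turn numbers shares of 6 degrees, none past 1 either way. Its arguments: {"type":"object","properties":{"plan":{"type":"array"},"grip_force":{"type":"number"}},"required":["plan"]}

```bash
mkdir -p pics; ls; python3 - <<'E'
from workcell import observe, grab_frame
import cv2,json,numpy as np,pickle
s=observe();print(s)
for n in("scene","side"):
    f=grab_frame(n);cv2.imwrite(f"pics/{n}0.png",f["color"][:,:,::-1]);pickle.dump(f,open(f"{n}0.pkl","wb"));print(n,f["intrinsics"],f["position"],f["orientation"])
E
```

```text
pics
{'clock': 0.0, 'qpos': array([ 1.07080934,  0.52200763, -0.03631015,  1.60000773,  0.02117881,
        1.0211184 , -0.112824  ]), 'qd': array([-0.00039295, -0.00035114,  0.00170636, -0.00153235, -0.00045177,
       -0.00149074, -0.00063893]), 'joint_efforts': array([-1.81615378e-03, -9.27106762e+01,  1.97872102e+00, -3.69939387e+01,
        1.77961669e-02,  8.08605255e-03,  4.48377889e-06]), 'position': array([ 0.26024056, -0.56786181,  0.23073   ]), 'tool_rot': array([-3.14043816e+00,  7.42754242e-05,  4.29727017e-01]), 'force': array([-0.52133723,  0.35997116, -0.12727355]), 'moment': array([ 0.0033734 , -0.00409997,  0.01786611]), 'finger_force': 0.0, 'grip_width': 0.08538870198905575}
scene [[405.0930382    0.         322.4631363 ]
 [  0.         405.0930382  198.99224829]
 [  0.           0.           1.        ]] [ 1.32529155 -0.10739477  0.73772906] [-2.24144083  0.0114446   1.26918292]
side [[416.60635785   0.         320.4809197 ]
 [  0.         416.60635785 197.5046548 ]
 [  0.           0.           1.        ]] [0.27768456 0.633968   0.63584514] [-2.28235282e+00 -5.38750419e-04 -2.65400154e+00]
```

View pics/scene0.png

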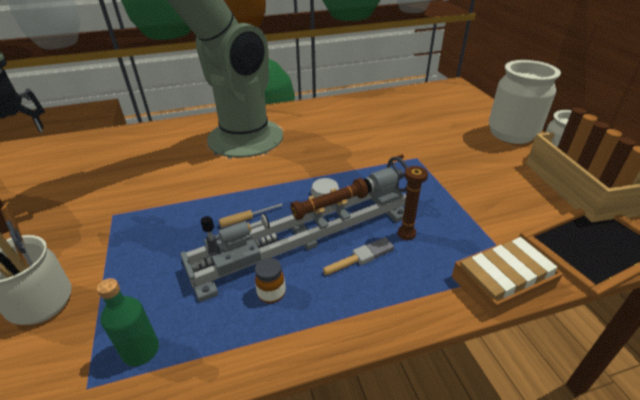

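View pics/side0.png

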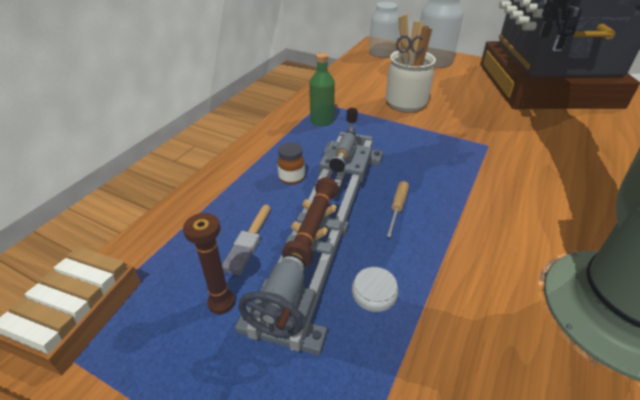

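The scene view shows the knob at about (207,224), the bobbin from (297,208) to (365,187), and the head at (383,180). In the side view the knob is at (352,116), and the bobbin runs from (327,187) to (292,250). I'll zoom in on both.

```bash
python3 - <<'E'
import cv2
a=cv2.imread('pics/scene0.png')[150:300,180:440];cv2.imwrite('pics/sc.png',cv2.resize(a,None,fx=3,fy=3,interpolation=cv2.INTER_CUBIC))
a=cv2.imread('pics/side0.png')[100:350,230:400];cv2.imwrite('pics/si.png',cv2.resize(a,(408,600),interpolation=cv2.INTER_CUBIC))
E
```

```text
(no output)
```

View pics/sc.png

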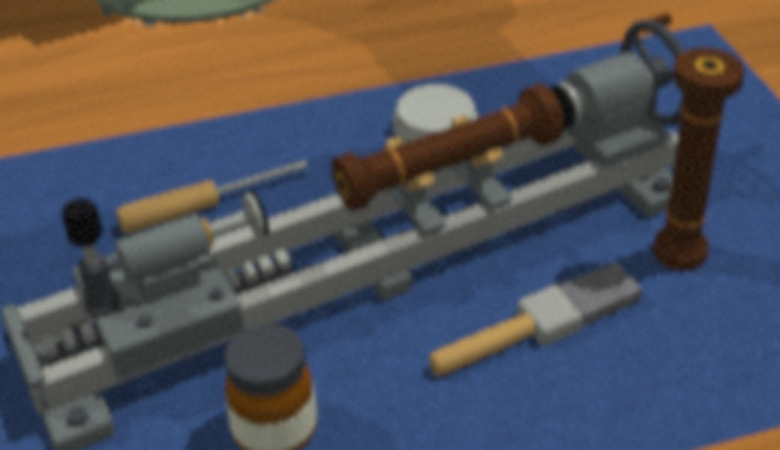

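View pics/si.png

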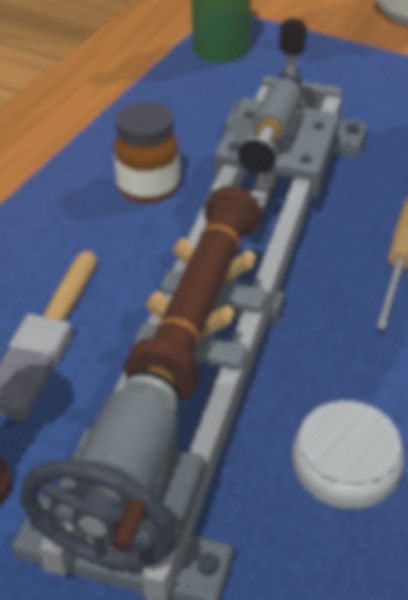

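```bash
cat > h.py <<'E'
import numpy as np,pickle,cv2
from scipy.spatial.transform import Rotation as R
def ray(f,uv):
    K=f["intrinsics"];d=np.linalg.inv(K)@[uv[0],uv[1],1]
    d=R.from_euler('xyz',f["orientation"]).as_matrix()@d
    return np.array(f["position"]),d/np.linalg.norm(d)
def plane(f,uv,z):
    p,d=ray(f,uv);return p+d*(z-p[2])/d[2]
def tri(f,a,g,b):
    p,d=ray(f,a);q,e=ray(g,b)
    t=np.linalg.lstsq(np.c_[d,-e],q-p,rcond=None)[0]
    u,v=p+t[0]*d,q+t[1]*e
    return (u+v)/2,np.linalg.norm(u-v)
E
python3 - <<'E'
from h import *
np.set_printoptions(precision=4,suppress=True)
S=pickle.load(open('scene0.pkl','rb'));D=pickle.load(open('side0.pkl','rb'))
s=lambda x,y:(x/3+180-1/3,y/3+150-1/3); d=lambda x,y:(x/2.4+230-.3,y/2.4+100-.3)
# knob mask centroids
for f,(x,y) in((S,(207,224)),(D,(352,116))):
    c=f["color"][y-14:y+14,x-10:x+10].astype(int);m=(c.max(2)<45).astype(np.uint8)
    n,l,st,ce=cv2.connectedComponentsWithStats(m);i=1+st[1:,4].argmax();print(st[i],ce[i]+[x-10,y-14])
print('knob',tri(S,s(82,222),D,d(292,37)))
print('pad',tri(S,s(258,214),D,d(257,155)),plane(S,s(258,214),.098))
for n,p in dict(tail=(347,182),headEnd=(553,111),headplate=(570,103)).items(): print(n,plane(S,s(*p),.098))
print('tail side',plane(D,d(238,200),.098)); print('head end side',plane(D,d(160,374),.098))
print('bed far-end mid, scene corners z.05',plane(S,s(8,312),.05),plane(S,s(42,385),.05),plane(S,s(680,150),.05))
for n,p in dict(r1=(247,270),r2=(265,265),r3=(283,260)).items(): print(n,plane(S,s(*p),.045))
E
```

```text
[  4   7  12  15 137] [206.927  224.0657]
[ 6 10  8 10 66] [351.4545 116.6515]
knob (array([ 0.6169, -0.159 ,  0.1476]), np.float64(0.0008159786565975693))
pad (array([ 0.5904, -0.0295,  0.0983]), np.float64(0.002862811371571149)) [ 0.5916 -0.0286  0.098 ]
tail [0.5752 0.0485 0.098 ]
headEnd [0.5372 0.2449 0.098 ]
headplate [0.5308 0.2636 0.098 ]
tail side [0.5758 0.0343 0.098 ]
head end side [0.5351 0.2356 0.098 ]
bed far-end mid, scene corners z.05 [ 0.59   -0.2314  0.05  ] [ 0.6743 -0.2103  0.05  ] [0.5687 0.3583 0.05  ]
r1 [ 0.5961 -0.0439  0.045 ]
r2 [ 0.5948 -0.0287  0.045 ]
r3 [ 0.5936 -0.0134  0.045 ]
```

The geometry agrees with the data given. The knob centre is at about (0.617,-0.159,0.148), so the pin is up about 8 mm on a land. The bed runs along about (-0.20,0.98). The pad is about 79 mm from the bobbin and the head gap is about 19 mm, so the tailstock must travel about 112 mm. I'll approach now.

Emit:
move_arm --plan '[[[1,-0.75,0,0,0,0.73,1],[1,-0.75,0,0,0,0.73,1],[1,-0.75,0,0,0,0.73,1],[1,-0.75,0,0,0,0,1],[1,-0.75,0,0,0,0,1],[1,-0.75,0,0,0,0,1],[1,-0.75,0,0,0,0,1],[1,-0.75,0,0,0,0,1],[1,-0.75,0,0,0,0,1],[1,-0.75,0,0,0,0,1]]]' --grip_force 30

```text
clock: 1.1
position: [0.4178, -0.3736, 0.2311]
tool_rot: [-3.141, 0.0, 0.2]
force: [-1.0, -1.2, 0.9]
grip_width: 0.0854
finger_force: 0.0
```

```bash
cat >> h.py <<'E'
A=np.array([-.1996,.9799,0]);X=np.array([.9799,.1996,0]);KN=np.array([.6169,-.159,.1476])
def rel(p):  # cross, along bed from start knob
    return (p-KN)@X,(p-KN)@A
E
python3 - <<'E'
from h import *
np.set_printoptions(precision=4,suppress=True)
from workcell import observe
s=observe();p=s['position'];print(p,s['tool_rot']);Rt=R.from_euler('xyz',s['tool_rot']).as_matrix();print((Rt.T@(KN-p)))
S=pickle.load(open('scene0.pkl','rb'))
def prof(a0,a1,c):
    f=S;Rw=R.from_euler('xyz',f["orientation"]).as_matrix();out=[]
    a=np.arange(a0,a1,.0015)
    P=KN*[1,1,0]+[0,0,.045]+np.outer(a,A)+c*X
    q=(P-f["position"])@Rw;uv=(q/q[:,2:])@f["intrinsics"].T
    g=cv2.cvtColor(f["color"],cv2.COLOR_RGB2GRAY)
    v=cv2.remap(g,uv[:,0].astype(np.float32),uv[:,1].astype(np.float32),cv2.INTER_LINEAR).ravel()
    return a,v
for c in(-.006,0,.006):
  for r in((.09,.20),(-.09,-.04)):
    a,v=prof(*r,c);print(c,[(int(round(x*1000*10))/10,int(y)) for x,y in zip(a,v)])
E
```

```text
[ 0.4178 -0.3736  0.2311] [-3.1412  0.0003  0.2004]
[ 0.2379 -0.1706  0.0835]
-0.006 [(90.0, 102), (91.5, 101), (93.0, 101), (94.5, 100), (96.0, 97), (97.5, 92), (99.0, 85), (100.5, 82), (102.0, 82), (103.5, 85), (105.0, 86), (106.5, 85), (108.0, 82), (109.5, 79), (111.0, 78), (112.5, 79), (114.0, 83), (115.5, 88), (117.0, 97), (118.5, 107), (120.0, 118), (121.5, 116), (123.0, 109), (124.5, 95), (126.0, 85), (127.5, 87), (129.0, 95), (130.5, 107), (132.0, 116), (133.5, 121), (135.0, 121), (136.5, 118), (138.0, 106), (139.5, 95), (141.0, 86), (142.5, 88), (144.0, 96), (145.5, 107), (147.0, 119), (148.5, 124), (150.0, 125), (151.5, 119), (153.0, 109), (154.5, 95), (156.0, 85), (157.5, 80), (159.0, 77), (160.5, 76), (162.0, 76), (163.5, 76), (165.0, 76), (166.5, 76), (168.0, 76), (169.5, 76), (171.0, 76), (172.5, 75), (174.0, 75), (175.5, 74), (177.0, 74), (178.5, 75), (180.0, 76), (181.5, 75), (183.0, 75), (184.5, 76), (186.0, 76), (187.5, 75), (189.0, 72), (190.5, 71), (192.0, 71), (193.5, 72), (195.0, 72), (196.5, 71), (198.0, 71), (199.5, 72)]
-0.006 [(-90.0, 78), (-88.5, 78), (-87.
[... 2583 characters left out ...]
172.5, 45), (174.0, 46), (175.5, 45), (177.0, 46), (178.5, 44), (180.0, 42), (181.5, 41), (183.0, 41), (184.5, 43), (186.0, 44), (187.5, 43), (189.0, 42), (190.5, 41), (192.0, 42), (193.5, 45), (195.0, 46), (196.5, 47), (198.0, 50), (199.5, 53)]
0.006 [(-90.0, 46), (-88.5, 47), (-87.0, 50), (-85.5, 52), (-84.0, 47), (-82.5, 47), (-81.0, 50), (-79.5, 49), (-78.0, 48), (-76.5, 47), (-75.0, 47), (-73.5, 51), (-72.0, 59), (-70.5, 74), (-69.0, 90), (-67.5, 105), (-66.0, 110), (-64.5, 113), (-63.0, 114), (-61.5, 113), (-60.0, 107), (-58.5, 95), (-57.0, 90), (-55.5, 90), (-54.0, 92), (-52.5, 94), (-51.0, 94), (-49.5, 93), (-48.0, 92), (-46.5, 92), (-45.0, 91), (-43.5, 83), (-42.0, 73), (-40.5, 61)]
```

Emit:
move_arm --plan '[[[1,-0.7,0,0,0,0,1],[1,-0.7,0,0,0,0,1],[1,-0.7,0,0,0,0,1],[1,-0.7,0,0,0,0,1],[1,-0.7,0,0,0,0,1],[1,-0.7,0,0,0,0,1],[1,-0.7,0,0,0,0,1],[1,-0.7,0,0,0,0,1],[1,-0.7,0,0,0,0,1],[1,-0.7,0,0,0,0,1]]]'

```text
clock: 2.1
position: [0.5859, -0.1967, 0.231]
tool_rot: [-3.141, 0.001, 0.2]
force: [0.1, 0.1, 0.1]
grip_width: 0.0856
finger_force: 0.0
```

Emit:
move_arm --plan '[[[0.95,-0.75,0,0,0,0,1],[0.95,-0.75,0,0,0,0,1],[0,0,0.5,0,0,0,1],[0,0,0.5,0,0,0,1],[0,0,0.5,0,0,0,1],[0,0,0,0,0,0,1],[0,0,0,0,0,0,1],[0,0,0,0,0,0,1],[0,0,0,0,0,0,1],[0,0,0,0,0,0,1]]]'

```text
clock: 3.1
position: [0.6168, -0.1607, 0.2016]
tool_rot: [3.141, -0.0, 0.2]
force: [0.2, -1.0, -0.6]
grip_width: 0.0856
finger_force: 0.0
```

```bash
python3 - <<'E'
from h import *
from workcell import observe,grab_frame
np.set_printoptions(precision=4,suppress=True)
s=observe();f=grab_frame('wrist');cv2.imwrite('pics/w1.png',f["color"][:,:,::-1])
p=s['position'];Rt=R.from_euler('xyz',s['tool_rot']).as_matrix();print(p,s['tool_rot'],Rt.T@(KN-p),s['force'])
T=f["tool_from_camera"];print(T)
c=np.linalg.inv(T)@np.r_[Rt.T@(KN+[0,0,.0154]-KN*0-p),1];uv=f["intrinsics"]@c[:3];print('expected knob top px',uv[:2]/uv[2])
E
```

```text
[ 0.6168 -0.1607  0.2016] [ 3.1414 -0.0004  0.2003] [ 0.0004 -0.0016  0.054 ] [ 0.2273 -0.9821 -0.577 ]
[[-0.0005 -0.9518 -0.3067  0.0792]
 [ 1.     -0.0005 -0.0002 -0.0017]
 [ 0.     -0.3067  0.9518 -0.1429]
 [ 0.      0.      0.      1.    ]]
expected knob top px [316.866  229.9918]
```

View pics/w1.png

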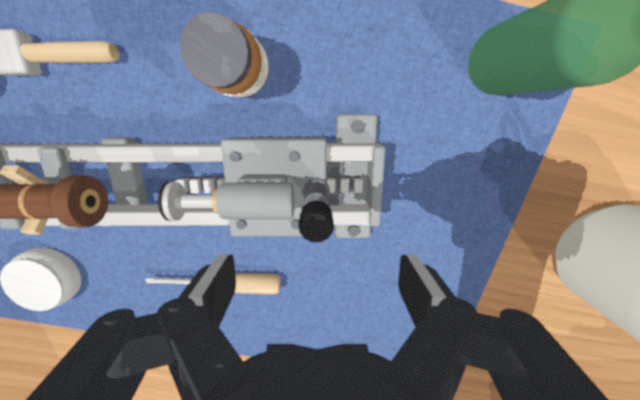

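The wrist view shows the knob top at (316,224), as predicted, centred between the fingers. The rack notches are visible on both sides, near (205,185) and (350,185). I'll measure them, and descend on the knob.

```bash
python3 - <<'E'
from h import *
from workcell import observe
s=observe();p=s['position'];Rt=R.from_euler('xyz',s['tool_rot']).as_matrix()
from workcell import grab_frame
f=grab_frame('wrist');Ti=np.linalg.inv(f["tool_from_camera"])
g=cv2.cvtColor(f["color"],cv2.COLOR_RGB2GRAY)
for c in(-.004,.004):
  for r in((.085,.16),(-.065,-.02)):
    a=np.arange(*r,.0015);P=KN*[1,1,0]+[0,0,.045]+np.outer(a,A)+c*X
    q=np.c_[(P-p)@Rt,np.ones(len(a))]@Ti.T;uv=(q[:,:3]/q[:,2:3])@f["intrinsics"].T
    v=cv2.remap(g,uv[:,0].astype(np.float32),uv[:,1].astype(np.float32),cv2.INTER_LINEAR).ravel()
    print(c,uv[0,:2].round(),uv[-1,:2].round(),' '.join(f'{x*1000:.0f}:{y}' for x,y in zip(a,v)))
def onplane(u,v,z):
    d=Rt@f["tool_from_camera"][:3,:3]@np.linalg.inv(f["intrinsics"])@[u,v,1];o=p+Rt@f["tool_from_camera"][:3,3]
    return o+d*(z-o[2])/d[2]
for n,u in dict(tail=(90,200),pad=(168,201),knobtop=(316,224)).items(): print(n,rel(onplane(*u,.163 if n=='knobtop' else .098)))
E
```

```text
-0.004 [240. 191.] [173. 191.] 85:161 87:161 88:160 90:162 91:161 93:162 94:162 96:164 97:164 99:163 100:163 102:162 103:162 105:163 106:163 108:165 109:163 111:157 112:149 114:144 115:145 117:158 118:184 120:220 121:234 123:228 124:195 126:141 127:125 129:134 130:168 132:215 133:234 135:236 136:236 138:230 139:195 141:122 142:104 144:121 145:127 147:122 148:118 150:118 151:120 153:122 154:125 156:132 157:133 159:132
-0.004 [376. 190.] [336. 190.] -65:129 -64:128 -62:121 -60:110 -59:100 -57:93 -56:94 -54:98 -53:105 -51:111 -50:129 -48:159 -47:168 -45:166 -44:166 -42:161 -41:141 -39:121 -38:117 -36:111 -35:126 -33:153 -32:168 -30:166 -29:167 -27:160 -26:132 -24:94 -23:89 -21:93
0.004 [239. 183.] [172. 184.] 85:117 87:119 88:124 90:127 91:127 93:123 94:127 96:127 97:127 99:127 100:126 102:125 103:128 105:138 106:155 108:158 109:131 111:97 112:105 114:128 115:144 117:159 118:184 120:220 121:238 123:230 124:190 126:121 127:111 129:133 130:171 132:219 133:238 135:239 136:238 138:234 139:194 141:123 142:115 144:138 145:169 147:205 148:205 150:172 151:149 153:139 154:135 156:135 157:135 159:143
0.004 [376. 183.] [337. 183.] -65:185 -64:185 -62:180 -60:157 -59:114 -57:96 -56:93 -54:100 -53:104 -51:111 -50:128 -48:157 -47:169 -45:168 -44:168 -42:164 -41:139 -39:95 -38:77 -36:79 -35:113 -33:150 -32:167 -30:168 -29:168 -27:162 -26:133 -24:91 -23:73 -21:83
tail (np.float64(0.0018389633219748915), np.float64(0.2076487029148523))
pad (np.float64(0.000795583838498359), np.float64(0.13641989190579168))
knobtop (np.float64(0.004512002052519985), np.float64(0.000644663340199542))
```

Emit:
move_arm --plan '[[[0,-0.08,0.7,0,0,0,1],[0,0,0.7,0,0,0,1],[0,0,0.7,0,0,0,1],[0,0,0.7,0,0,0,1],[0,0,0.7,0,0,0,1],[0,0,0,0,0,0,1],[0,0,0,0,0,0,-1],[0,0,0,0,0,0,-1],[0,0,0,0,0,0,-1],[0,0,0,0,0,0,-1]]]' --grip_force 30

```text
clock: 4.2
position: [0.6166, -0.159, 0.1318]
tool_rot: [3.141, -0.001, 0.2]
force: [-0.6, 0.0, 0.0]
grip_width: 0.0281
finger_force: 0.0
```

The lands sit at multiples of 15 mm from the start, so the notches are at 7.5+15k and the target is +112.5 mm, for an expected press of about 16 mm. I'll finish the grip and lift 4 mm.

Emit:
move_arm --plan '[[[0,0,0,0,0,0,-1],[0,0,0,0,0,0,-1],[0,0,0,0,0,0,-1],[0,0,-0.05,0,0,0,-1],[0,0,-0.05,0,0,0,-1],[0,0,-0.05,0,0,0,-1],[0,0,-0.05,0,0,0,-1],[0,0,0,0,0,0,-1],[0,0,0,0,0,0,-1],[0,0,0,0,0,0,-1]]]' --grip_force 50

```text
clock: 5.2
position: [0.6166, -0.1597, 0.1347]
tool_rot: [3.141, -0.0, 0.2]
force: [6.1, -5.6, -10.8]
grip_width: 0.0248
finger_force: 49.6
```

Emit:
move_arm --plan '[[[0,-0.2,-0.04,0,0,0,-1],[0,-0.45,0,0,0,0,-1],[0,-0.45,0,0,0,0,-1],[0,-0.45,0,0,0,0,-1],[0,-0.45,0,0,0,0,-1],[0,-0.45,0,0,0,0,-1],[0,-0.4,0,0,0,0,-1],[0,-0.3,0,0,0,0,-1],[0,-0.25,0,0,0,0,-1],[0,-0.2,0,0,0,0,-1]]]'

```text
clock: 6.2
position: [0.6021, -0.0893, 0.1355]
tool_rot: [3.14, 0.0, 0.2]
force: [5.9, -7.4, -11.1]
grip_width: 0.0241
finger_force: 49.8
```

```bash
python3 -c "
from h import *
from workcell import observe
s=observe();p=s['position'];print(p,np.array(rel(p))*1000,s['force'],s['force']@A,s['force']@X)"
```

```text
[ 0.60207893 -0.0892657   0.1355154 ] [-0.60419849 71.29092219] [  5.93333175  -7.4061335  -11.12003227] -8.441563234218386 4.335807531606871
```

Emit:
move_arm --plan '[[[0,-0.15,0,0,0,0,-1],[0,-0.2,0,0,0,0,-1],[0,-0.2,0,0,0,0,-1],[0,-0.2,0,0,0,0,-1],[0,-0.2,0,0,0,0,-1],[0,-0.2,0,0,0,0,-1],[0,-0.2,0,0,0,0,-1],[0,-0.2,0,0,0,0,-1],[0,-0.1,0,0,0,0,-1],[0,0,0,0,0,0,-1]]]'

```text
clock: 7.2
position: [0.5956, -0.0577, 0.1356]
tool_rot: [3.14, 0.0, 0.199]
force: [6.2, -9.8, -11.4]
grip_width: 0.0245
finger_force: 49.9
```

```bash
python3 - <<'E'
from h import *
from workcell import observe,grab_frame
s=observe();p=s['position'];print(p,np.array(rel(p))*1000,s['force'],s['force']@A,s['force']@X)
f=grab_frame('scene');pickle.dump(f,open('scene1.pkl','wb'))
a=f["color"][150:300,180:440,::-1];cv2.imwrite('pics/sc1.png',cv2.resize(a,None,fx=3,fy=3,interpolation=cv2.INTER_CUBIC))
E
```

```text
[ 0.59560309 -0.05768534  0.1355883 ] [ -0.64643286 103.52909473] [  6.15186958  -9.84707683 -11.41776209] -10.877063755737762 4.062740467108304
```

View pics/sc1.png

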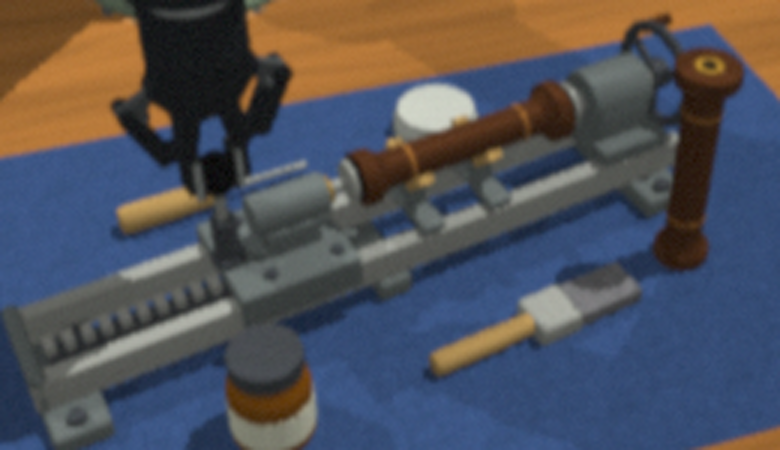

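The view shows the pad in contact with the bobbin at about (352,182) and the bobbin moved to the head plate at about (572,103). I'll measure how far the pad is pressed.

```bash
python3 - <<'E'
from h import *
S=pickle.load(open('scene0.pkl','rb'))
s=lambda x,y:(x/3+180-1/3,y/3+150-1/3)
for n,u in dict(pad0=(258,214),pad1=(352,182),tail0=(347,182),tail1=(367,177),head0=(553,111),headplate=(570,103),head1=(566,105)).items(): print(n,np.array(rel(plane(S,s(*u),.098)))*1000)
F=pickle.load(open('scene1.pkl','rb'))
# brown profile along the bobbin's axis, both frames
for f in(S,F):
    Rw=R.from_euler('xyz',f["orientation"]).as_matrix()
    for c,z in((0,.118),(0,.108)):
        a=np.arange(.19,.45,.002);P=KN*[1,1,0]+[0,0,z]+np.outer(a,A)+c*X
        q=(P-f["position"])@Rw;uv=((q/q[:,2:])@f["intrinsics"].T).astype(np.float32)
        v=cv2.remap(f["color"],uv[:,0].copy(),uv[:,1].copy(),cv2.INTER_LINEAR)[:,0].astype(int)
        d=v[:,0]-v[:,2]
        print(z,'R-B tail',[(int(x*1000),int(y)) for x,y in zip(a,d) if .195<x<.24],'\n head',[(int(x*1000),int(y),int(v_)) for x,y,v_ in zip(a,d,v.sum(1)//3) if x>.41])
E
```

```text
pad0 [  1.21048773 132.81603342]
pad1 [  2.52928105 215.21094478]
tail0 [  0.50511334 211.64415562]
tail1 [  2.86980667 228.76855453]
head0 [  2.48058643 411.65732977]
headplate [1.89964352e-04 4.31271240e+02]
head1 [  0.73350166 426.52864257]
0.118 R-B tail [(196, -50), (198, -29), (200, -5), (202, 17), (204, 27), (206, 33), (208, 41), (210, 48), (212, 54), (214, 55), (216, 54), (218, 51), (220, 47), (222, 36), (224, 20), (226, 2), (228, -7), (230, -10), (232, -10), (234, -8), (236, -6), (238, -9)] 
 head [(410, 35, 46), (412, 24, 35), (414, 7, 28), (416, -3, 27), (418, -5, 35), (420, -3, 54), (422, -1, 76), (424, 0, 98), (426, 2, 113), (428, 3, 116), (430, 1, 103), (432, 0, 85), (434, -1, 68), (436, -2, 62), (438, -2, 60), (440, -2, 62), (442, -4, 67), (444, -5, 76), (446, -6, 91), (448, -6, 105)]
0.108 R-B tail [(196, -54), (198, -39), (200, -5), (202, 26), (204, 50), (206, 49), (208, 39), (210, 34), (212, 39), (214, 48), (216, 51), (218, 52), (220, 54), (222, 52), (224, 52), (226, 51), (228, 50), (230, 48), (232, 50), (234, 53), (236, 54), (238, 55)] 
 head [(410, 56, 56), (412, 
[... 699 characters left out ...]
5), (432, 0, 78), (434, -1, 64), (436, -2, 58), (438, -2, 56), (440, -3, 55), (442, -4, 61), (444, -5, 70), (446, -4, 85), (448, -3, 99)]
0.108 R-B tail [(196, -2), (198, -31), (200, -42), (202, -42), (204, -32), (206, -9), (208, -1), (210, 3), (212, 5), (214, 5), (216, 5), (218, 5), (220, 5), (222, 14), (224, 32), (226, 47), (228, 55), (230, 55), (232, 56), (234, 56), (236, 54), (238, 54)] 
 head [(410, 38, 40), (412, 40, 42), (414, 45, 47), (416, 51, 53), (418, 55, 55), (420, 58, 57), (422, 60, 57), (424, 54, 58), (426, 41, 62), (428, 22, 76), (430, 11, 105), (432, 6, 131), (434, 5, 136), (436, 4, 122), (438, 2, 96), (440, 0, 80), (442, -1, 67), (444, -1, 62), (446, -3, 59), (448, -3, 58)]
```

Emit:
move_arm --plan '[[[0,-0.1,0,0,0,0,-1],[0,-0.1,0,0,0,0,-1],[0,-0.1,0,0,0,0,-1],[0,-0.1,0,0,0,0,-1],[0,0,0,0,0,0,-1],[0,0,0,0,0,0,-1],[0,0,0,0,0,0,-1],[0,0,0,0,0,0,-1],[0,0,0,0,0,0,-1],[0,0,0,0,0,0,-1]]]'

```text
clock: 8.25
position: [0.594, -0.0502, 0.1356]
tool_rot: [3.14, 0.0, 0.199]
force: [6.7, -11.6, -12.4]
grip_width: 0.0244
finger_force: 49.9
```

```bash
cat > sh.py <<'E'
from h import *
from workcell import observe,grab_frame
s=observe();p=s['position'];print(p,np.array(rel(p))*1000,s['force'],s['force']@A,s['force']@X)
f2=grab_frame('scene');pickle.dump(f2,open('scene2.pkl','wb'))
def prof(f,z,a):
    Rw=R.from_euler('xyz',f["orientation"]).as_matrix();P=KN*[1,1,0]+[0,0,z]+np.outer(a,A)
    q=(P-f["position"])@Rw;uv=((q/q[:,2:])@f["intrinsics"].T).astype(np.float32)
    return cv2.remap(f["color"],uv[:,0].copy(),uv[:,1].copy(),cv2.INTER_CUBIC)[:,0].astype(float)
a0=np.arange(.225,.405,.001)
S=pickle.load(open('scene0.pkl','rb'));F=pickle.load(open('scene1.pkl','rb'))
for z in(.098,.105,.11):
  for n,g in(('1',F),('2',f2)):
    c=[np.mean(abs(prof(S,z,a0)-prof(g,z,a0+d))) for d in np.arange(0,.035,.0005)]
    i=int(np.argmin(c));print(z,n,'shift mm',i*.5,c[i])
E
python3 sh.py
```

```text
[ 0.59401033 -0.05017308  0.13555673] [ -0.70773398 111.20828166] [  6.66276443 -11.59167948 -12.35791769] -12.68857449872977 4.215143643405053
0.098 1 shift mm 12.0 3.664825046040516
0.098 2 shift mm 12.0 3.5377532228360957
0.105 1 shift mm 12.5 4.430939226519337
0.105 2 shift mm 12.5 4.250460405156538
0.11 1 shift mm 12.0 3.9613259668508287
0.11 2 shift mm 12.0 3.6500920810313073
```

The bobbin hasn't moved since T≈103 mm, so it is home with a shift of 12 mm. The head gap was smaller than I first judged, so the pad may be pressed too far here. I'll measure the pad directly with the wrist camera.

```bash
python3 - <<'E'
from h import *
from workcell import observe,grab_frame
s=observe();p=s['position'];Rt=R.from_euler('xyz',s['tool_rot']).as_matrix()
f=grab_frame('wrist');pickle.dump((p,Rt,f),open('w2.pkl','wb'))
a=f["color"][100:290,60:360,::-1];a=cv2.resize(a,None,fx=2.5,fy=2.5,interpolation=cv2.INTER_CUBIC)
b=pickle.load(open('w2.pkl','rb'))
cv2.imwrite('pics/w2.png',a)
E
```

```text
(no output)
```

View pics/w2.png

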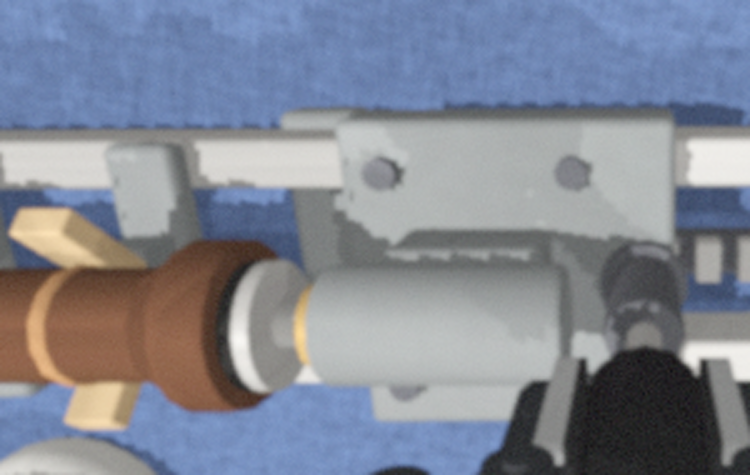

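```bash
python3 - <<'E'
from h import *
p,Rt,f=pickle.load(open('w2.pkl','rb'));T=f["tool_from_camera"]
t=np.array(rel(p))[1]*1000
def al(u,v,z,p=p):
    d=Rt@T[:3,:3]@np.linalg.inv(f["intrinsics"])@[u,v,1];o=p+Rt@T[:3,3]
    return np.array(rel(o+d*(z-o[2])/d[2]))*1000
c=lambda x,y:(60+x/2.5,100+y/2.5)
for n,u in dict(front=(247,325),back=(275,325),brass=(297,325),barrelR=(562,325)).items(): print(n,al(*c(*u),.098)-[0,t])
p1=np.array([.6168,-.1607,.2016])
for n,u in dict(front=(168,201),back=(175,201),brass=(213,201),barrelR=(292,201)).items(): print('w1',n,al(*u,.098,p1))
a=cv2.resize(cv2.imread('pics/w1.png')[160:240,50:350],None,fx=2.6,fy=2.6,interpolation=cv2.INTER_CUBIC)
b=cv2.resize(f["color"][160:240+40,50:350,::-1],None,fx=2.6,fy=2.6,interpolation=cv2.INTER_CUBIC)
cv2.imwrite('pics/cmp.png',np.vstack([a,b]))
E
```

```text
front [  0.48129439 111.12917875]
back [  0.45663096 103.3734861 ]
brass [ 0.43724972 97.27883645]
barrelR [ 0.20359774 23.80433968]
w1 front [  0.9516119 136.0581338]
w1 back [  0.93267605 129.65514184]
w1 brass [ 0.8298487  94.88498106]
w1 barrelR [ 0.61589907 22.53980371]
```

View pics/cmp.png

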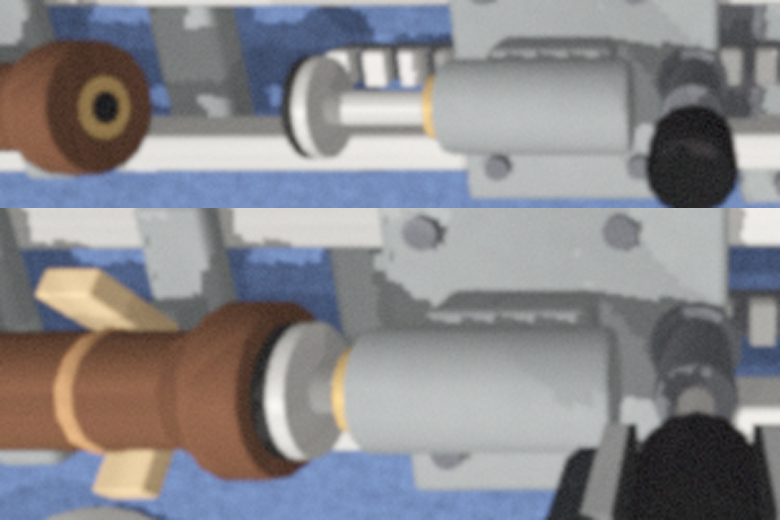

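The two crops agree. The rod gap from pad back to brass shrank from about 34 mm (pad back at x≈328, top) to about 5 mm (bottom), so the pad is pressed about 28 mm, short of its 30 mm stop. The notch at +97.5 mm gives about 14 mm of press, so I'll slide back about 14.5 mm with the pin still up.

Emit:
move_arm --plan '[[[0,0.1,0,0,0,0,-1],[0,0.1,0,0,0,0,-1],[0,0.1,0,0,0,0,-1],[0,0.1,0,0,0,0,-1],[0,0.1,0,0,0,0,-1],[0,0.1,0,0,0,0,-1],[0,0.1,0,0,0,0,-1],[0,0.08,0,0,0,0,-1],[0,0,0,0,0,0,-1],[0,0,0,0,0,0,-1]]]'

```text
clock: 9.35
position: [0.597, -0.0639, 0.1361]
tool_rot: [3.141, 0.0, 0.2]
force: [1.0, 1.7, -11.6]
grip_width: 0.0243
finger_force: 50.1
```

```bash
python3 sh.py | grep -v ' 1 '
```

```text
[ 0.59696691 -0.06390629  0.13608546] [-0.55172906 97.1609735 ] [  0.98107224   1.71294494 -11.64439141] 1.4826927255615712 1.303256502424941
0.098 2 shift mm 12.0 3.6537753222836096
0.105 2 shift mm 12.5 4.2007366482504604
0.11 2 shift mm 12.0 3.7753222836095763
```

Emit:
move_arm --plan '[[[0,0,0.07,0,0,0,-1],[0,0,0.07,0,0,0,-1],[0,0,0.07,0,0,0,-1],[0,0,0.07,0,0,0,-1],[0,0,0,0,0,0,-1],[0,0,0,0,0,0,-1],[0,0,0,0,0,0,-1],[0,0,0,0,0,0,-1],[0,0,0,0,0,0,-1],[0,0,0,0,0,0,-1]]]'

```text
clock: 10.4
position: [0.597, -0.0638, 0.1306]
tool_rot: [3.141, 0.0, 0.2]
force: [0.3, -3.6, -10.6]
grip_width: 0.0245
finger_force: 50.3
```

The force is still about -10.6 N below land height, so the pin is going into the notch. I'll lower further and then open.

Emit:
move_arm --plan '[[[0,0,0.07,0,0,0,-1],[0,0,0.07,0,0,0,-1],[0,0,0.07,0,0,0,-1],[0,0,0.04,0,0,0,-1],[0,0,0,0,0,0,-1],[0,0,0,0,0,0,-1],[0,0,0,0,0,0,-1],[0,0,0,0,0,0,-1],[0,0,0,0,0,0,-1],[0,0,0,0,0,0,-1]]]'

```text
clock: 11.4
position: [0.5971, -0.0639, 0.1254]
tool_rot: [3.141, -0.0, 0.2]
force: [-0.7, -6.3, -8.9]
grip_width: 0.0243
finger_force: 50.4
```

Emit:
move_arm --plan '[[[0,0,0,0,0,0,-0.15],[0,0,0,0,0,0,-0.15],[0,0,0,0,0,0,-0.15],[0,0,0,0,0,0,-0.15],[0,0.1,0,0,0,0,-0.15],[0,0.1,0,0,0,0,-0.15],[0,0.1,0,0,0,0,-0.15],[0,0,0,0,0,0,-0.15],[0,0,0,0,0,0,-0.15],[0,0,0,0,0,0,-0.15]]]'

```text
clock: 12.4
position: [0.5982, -0.0695, 0.1255]
tool_rot: [3.142, 0.0, 0.2]
force: [0.1, -0.2, 0.9]
grip_width: 0.0363
finger_force: 0.0
```

```bash
cat > st.py <<'E'
from h import *
from workcell import observe
s=observe();p=s['position'];print(p,np.array(rel(p))*1000,s['force'],s['force']@A,s['grip_width'],s['finger_force'])
E
python3 st.py
```

```text
[ 0.59821023 -0.06948403  0.12546135] [-0.44671943 91.4471768 ] [ 0.10966568 -0.16575007  0.85818619] -0.18430776401079452 0.03632702085495355 0.0
```

Emit:
move_arm --plan '[[[0,0.05,0,0,0,0,-0.15],[0,0.05,0,0,0,0,-0.15],[0,0.05,0,0,0,0,-0.15],[0,0,0,0,0,0,-0.15],[0,0,0,0,0,0,-0.15],[0,0,0,0,0,0,-0.15],[0,0,0,0,0,0,-0.15],[0,0,0,0,0,0,-0.15],[0,0,0,0,0,0,-0.15],[0,0,0,0,0,0,-0.15]]]'

```text
clock: 13.4
position: [0.5987, -0.0718, 0.1255]
tool_rot: [-3.141, 0.0, 0.201]
force: [-1.4, 5.0, 0.9]
grip_width: 0.0362
finger_force: 2.7
```

```bash
python3 st.py
```

```text
[ 0.59874736 -0.07184666  0.1254674 ] [-0.39196519 89.02482179] [-1.3814344   5.0417098   0.90325666] 5.216105738797708 0.03619822346146202 2.7167148598528
```

Emit:
move_arm --plan '[[[0,0.05,0,0,0,0,-0.15],[0,0.05,0,0,0,0,-0.15],[0,0,0,0,0,0,-0.15],[0,0,0,0,0,0,-0.15],[0,0,0,0,0,0,-0.15],[0,0,0,0,0,0,-0.15],[0,0,0,0,0,0,-0.15],[0,0,0,0,0,0,-0.15],[0,0,0,0,0,0,-0.15],[0,0,0,0,0,0,-0.15]]]'

```text
clock: 14.4
position: [0.5989, -0.0724, 0.1255]
tool_rot: [-3.139, 0.0, 0.202]
force: [-4.1, 11.7, 3.0]
grip_width: 0.0367
finger_force: 6.4
```

```bash
python3 st.py
```

```text
[ 0.59889876 -0.0723668   0.12545448] [-0.34742765 88.48492494] [-4.06316382 11.72944269  2.96970186] 12.304688388098455 0.03672109233378557 6.443880460574292
```

Emit:
move_arm --plan '[[[0,-0.3,0,0,0,0,-0.15],[0,-0.2,0,0,0,0,-0.15],[0,-0.2,0,0,0,0,-0.15],[0,-0.1,0,0,0,0,-0.15],[0,-0.1,0,0,0,0,-0.15],[0,-0.05,0,0,0,0,-0.15],[0,-0.05,0,0,0,0,-0.15],[0,0,0,0,0,0,-0.15],[0,0,0,0,0,0,-0.15],[0,0,0,0,0,0,-0.15]]]'

```text
clock: 15.4
position: [0.5959, -0.0584, 0.1256]
tool_rot: [3.137, -0.001, 0.198]
force: [6.8, -17.1, -3.8]
grip_width: 0.0367
finger_force: 9.1
```

```bash
python3 st.py
```

```text
[ 0.59591737 -0.05836608  0.12564572] [ -0.47434363 102.79931164] [  6.75524423 -17.10074824  -3.83097839] -18.105369945483726 0.036666216719303285 9.134421626804397
```

The tailstock is locked: there is about 2 mm of total play, and it resists 12 N back and 18 N forward, both well above drag. I'll centre the fingers on the knob and retreat up.

Emit:
move_arm --plan '[[[0,0.2,0,0,0,0,-0.15],[0,0.23,0,0,0,0,-0.15],[0,0,0,0,0,0,0.1],[0,0,0,0,0,0,0.1],[0,0,0,0,0,0,0.1],[0,0,-0.3,0,0,0,0.1],[0,0,-1,0,0,0,0.1],[0,0,-1,0,0,0,0.1],[0,0,-1,0,0,0,0.1],[0,0,-1,0,0,0,0.1]]]'

```text
clock: 16.4
position: [0.5969, -0.0629, 0.2128]
tool_rot: [-3.142, -0.0, 0.201]
force: [-0.7, 0.1, 0.2]
grip_width: 0.0467
finger_force: 0.0
```

Emit:
move_arm --plan '[[[-1,0,-0.5,0,0,0,0.1],[-1,0,-0.5,0,0,0,0.1],[-1,0,0,0,0,0,0.1],[-1,0,0,0,0,0,0.1],[-1,0,0,0,0,0,0.1],[-0.5,0,0,0,0,0,0.1],[0,0,0,0,0,0,0.1],[0,0,0,0,0,0,0.1],[0,0,0,0,0,0,0.1],[0,0,0,0,0,0,0.1]]]'

```text
clock: 17.4
position: [0.4897, -0.0848, 0.2313]
tool_rot: [-3.141, 0.0, 0.201]
force: [-0.5, -0.6, 0.8]
grip_width: 0.0471
finger_force: 0.0
```

```bash
python3 sh.py | grep -v ' 1 '; python3 - <<'E'
from h import *
from workcell import grab_frame
S=pickle.load(open('scene2.pkl','rb'));D=grab_frame('side')
cs=[]
for f,P in((S,KN+.0965*A-[0,0,.008]),(D,KN+.0965*A-[0,0,.008])):
    Rw=R.from_euler('xyz',f["orientation"]).as_matrix();q=f["intrinsics"]@(Rw.T@(P-f["position"]));x,y=(q[:2]/q[2]).astype(int)
    c=f["color"][y-16:y+16,x-12:x+12].astype(int);m=(c.max(2)<45).astype(np.uint8)
    n,l,st,ce=cv2.connectedComponentsWithStats(m);i=1+st[1:,4].argmax();print((x,y),st[i],ce[i]+[x-12,y-16]);cs.append(ce[i]+[x-12,y-16])
P,e=tri(S,cs[0],D,cs[1]);print('knob',P,e,rel(P))
a=cv2.resize(S["color"][150:300,180:440,::-1],None,fx=2,fy=2,interpolation=cv2.INTER_CUBIC)
b=cv2.resize(D["color"][90:340,230:430,::-1],(240,300),interpolation=cv2.INTER_CUBIC)
cv2.imwrite('pics/end.png',np.hstack([a,b]))
E
```

```text
[ 0.48966322 -0.08480901  0.23133409] [-109.8708008    98.09620948] [-0.46730447 -0.56986801  0.83179503] -0.46513968884182305 -0.5716573078334656
0.098 2 shift mm 12.0 2.546961325966851
0.105 2 shift mm 12.5 2.839779005524862
0.11 2 shift mm 12.5 3.001841620626151
(np.int64(248), np.int64(212)) [  9  10  10  14 118] [249.46610169 212.53389831]
(np.int64(340), np.int64(139)) [10 12  8 12 83] [341.39759036 140.68674699]
knob [ 0.59643027 -0.06370046  0.13810177] 0.0011776760933279351 (np.float64(-0.0010365025593922963), np.float64(0.09746978037418826))
```

View pics/end.png

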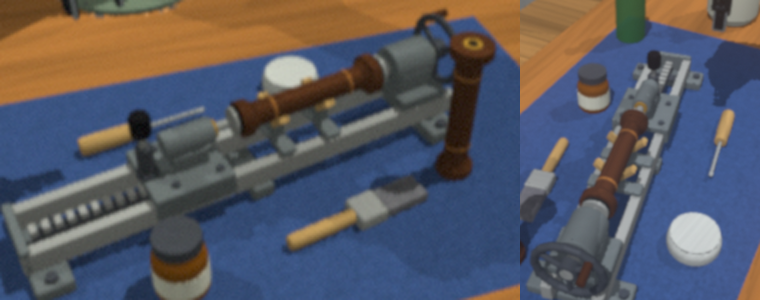

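The final view shows the bobbin against the head plate at (385,68) and lying in its rests. The pad is on its tail at (236,118) with some rod still showing, and nothing beside the stand has moved. The knob is about 9.5 mm lower than at the start, so the pin is fully down.

```bash
python3 -c "
from workcell import job_done
print(job_done())"
```

```text
the job is handed in; nothing more can be done
None
```

I handed the job in at about 17.5 s: the bobbin is home against the head plate with the pad pressed in an estimated 13–14 mm of its 30, the pin is fully down in a notch, and the arm is clear; on the way I overshot one notch (pad about 28 mm in, short of its stop) and slid back with the pin still up.

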